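# Lift a glass ball with scoop tongs held at the marked gap

## Robot

A 6-joint arm with a two-finger parallel gripper is mounted at the origin on the work surface. World frame = base frame: x ahead of the robot, y to its left, z up, the work surface at z = 0. Lengths are in m, angles in rad, forces in N, time in s.
With the tool pointing down it reaches from about 0.275 to 0.825 m from the base axis. Payload 4.9 kg.
Tool frame: the origin (TCP) lies midway between the tips of the shut fingers; the grasp point (between the pads) lies 19 mm behind it (grip_point_offset is the distance from the TCP to the grasp point, in m); z points along the fingers, x is the direction in which the jaws open and shut, and the axes are right-handed (so a half turn about z gives the same grasp; the last joint's range is limited). The gripper opens to 85 mm and grips with 20 to 120 N. Pads are 22 mm wide; open, the fingers measure 114 mm over their backs; the gripper's body (76 mm by 85 mm) begins 54 mm behind the grasp point. The pads swing forward as they close: fully open they stand 13 mm farther back than shut.
Start: joints at [0.978, 0.326, -0.193, 1.052, 0, 1.437], TCP at [0.244, 0.493, 0.231] pointing down, gripper open.
Joint ranges: [-2.65, 2.65], [-0.97, 1.79], [-1.3, 1.35], [-1.93, 2.1], [-1.47, 1.37], [-3.14, 3.14]. Speed limits (rad/s): [2.57, 2.57, 3.14, 3.14, 3.14, 3.14].

## Interface

Orientations are given as a rotation vector (axis times angle).
In Python, from cell import * gives the robot as it stands. Calls block until the motion is done:
- movep(position, orientation): joint-space move of the TCP to a pose.
- move_l(position, velocity=0.15, rot=None, until_force=None): straight line of the TCP; rot=None keeps the orientation; velocity is the mean speed in m/s. With until_force (N) it stops when the force on the tool has changed by that much, and returns True; else False.
- set_joints(angles): joint-space move.
- let_go() and grab(newtons=None): open the fingers fully, or close them until they stop; newtons is the grip in N (None keeps the last).
- sleep(seconds).
- ik(position, orientation): joint angles nearest the present ones, or None.
- get_state(): the state.
- grab_frame(name): name is "side" or "top"; returns a dict with "img" (384x512x3 uint8, red, green, blue), "fx", "fy", "cx", "cy" (pixels), "k1" (the pictures are not rectified: a ray, as slopes to the right and down, at radius r is drawn at 1 + k1 r^2 times it, then the intrinsics apply), "cam_to_world" (4x4, takes a point from camera to world coordinates). Camera axes: x right, y down, z forward; pixel columns grow to the right and rows downward; lengths in m; the calibration is good to about 2 mm. A picture is of the moment at which its call begins. There is no depth.
A pose or a line that the arm cannot do raises MotionError and nothing moves.
- sign_off(): hands the job in, once; it reports no verdict.
Trained networks look in the newest picture that a camera, given by its name, has taken for a name from the list of things; names that differ only in an ending like _2 or _b are one class to them, and where a whole thing is asked for, a point or a joint stands for the part that bears it (a point fixed in the world has none). Each returns a list of dicts, best first, with "score" (0 to 1); they miss things now and then, are a little off and sometimes report something else, mostly with a low value. They report only what shows in the picture. A call takes as long as a camera call. They do not tell look-alikes from the thing itself.
- spot_in(camera, name): "centre" ([column, row] in pixels, amid what is visible of it).
- silhouettes(camera, name): "mask" (384x512 bool, what is visible of it) and "centre" ([column, row] in pixels, amid what is visible of it).
- tip_of(camera, name): "centre" ([column, row] in pixels: a listed point, or the origin of a listed thing).
The state is a dict: "clock": time; "q": joint angles; "joint_velocities": joint speeds; "tau": joint torques, N m; "position": TCP position; "eef_rot": TCP orientation; "contact_force": force on the tool from outside, world axes, zero at the start; "wrist_torque": the same for the moment, N m; "finger_gap": opening from 0.0 (shut) to 1.0 (fully open).
Only numpy, scipy, OpenCV 4.12 (cv2) and the standard library are available. Lean on these libraries where they do the work, as an engineer would, in place of code of your own. Each camera call takes 0.05 s, during which the arm holds its last target.

## Task

Pick up the sprung scoop tongs from their rest, scoop the amber glass ball gently off its stand with the tips, and finish holding it still and level over the circle on the blue mat, lifted well clear (about a hand's width or more above the table). Finish with the tongs still in the gripper, squeezed to the marked tip gap (both arms over the green bands of the gauge) and that gap held steady, with the ball resting on the tips alone. Leave the green ball and everything else where it is, and do not touch the amber ball with the gripper.

Things in the scene. Friction and masses are not known exactly. Their poses are not given: they have to be found in the camera images.
- tongs_grip (a point): Loose sprung scoop tongs (0.1 kg, balancing near this point) lying level on a black rest. Point midway between their two flat blue grip pads, half-way up (34 mm above the table at the start). +x runs to the tips, y across the arms, z up. Pads 44 mm long, 14 mm high. Width over the pads at this point: 59 mm sprung open, 40 mm at the marked gap; parallel half-way between, splaying 0.06 rad each when open.
- tongs_gauge (a point): White gauge plate on the tongs, under the arms, 50 mm ahead of tongs_grip (point: middle of its underside, 10 mm below tongs_grip). 18 mm along x, 74 mm wide in y; red in the middle (to 11 mm from the centre line), then on each side an 8 mm green band (11 to 19 mm out), white beyond. At the marked gap both 4 mm thick steel arms lie wholly over green.
- tongs_scoop (a point): Middle of the scoop at the tips: 115 mm ahead (+x) of tongs_grip and 12 mm lower, between two 5 mm thick brass rails, at their axes' height. Each rail is level for 16 mm along x, rising 7 mm at both ends, 18 mm from the middle. Clear gap between rails: 64 mm open, 17 mm at the marked gap; there a ball settles on the rails, its centre about 17 mm above this point.
- tongs_left (a joint): Squeeze angle of the left arm (the right mirrors it), rad: 0 sprung open, 0.120 at the marked gap (green from 0.105 to 0.135), 0.16 at the stop. 0.01 rad takes 1.6 mm off the width over the pads, 3.9 mm off the tip gap. Hinges are 80 mm behind tongs_grip; the spring pushes each pad outward with 7 N open, 14 N at the marked gap.
- amber_ball_center (a point): Centre of the amber hollow glass ball, 36 mm in diameter, 25 g, resting loose on its stand, its underside about 44 mm above the table.
- green_ball_center (a point): Centre of the green glass ball, the same size and on the same kind of stand; to be left alone. Which stand is on which side varies.
- amber_stand: Fixed stand of the amber ball, origin at the middle of its foot on the table: wooden foot 52 mm across and 6 mm high, thin brass stem 7 mm across, with a small ring cup 10.5 mm across at the top, from 39 to 45 mm high. Free space all round the stem under the ball.
- green_stand: Fixed stand of the green ball, same shape.
- mat: Fixed flat blue inspection mat, 130 x 130 mm, 3 mm thick, with a white circle 90 mm across; origin at its centre on the table.
- rest: Fixed black rest of the tongs, origin on the table directly below where tongs_grip starts (within 3 mm along x). A base 190 mm long, 50 mm wide, 5 mm thick; 24 mm high bars under the rear block and under the gauge (14 mm along x, 78 mm wide) carry the tongs. Nothing stands beside the pads.
- pen_cup: Bystander: black cup of pens, 76 mm across, 150 mm high with pens; origin at the centre of its underside.
- stapler: Bystander: stapler, 130 mm long along y, 32 mm wide, 42 mm high; origin at the centre of its underside.
- clipboard: Bystander: clipboard, 220 x 160 mm, 17 mm high at its clip; origin at the centre of its underside.
- tape_roll: Bystander: yellow roll of tape, 60 mm across, 18 mm high; origin at the centre of its underside.
- water_bottle: Bystander: grey bottle with red cap, 68 mm across, 190 mm high; origin at the centre of its underside.
- eraser: Bystander: white eraser 55 x 22 x 12 mm; origin at the centre of its underside.
Mind the look-alikes: they are no part of the job. What is shaped like the amber_stand but purple is not meant.

How it is judged:
By the outcome, as a careful person would: the job done as asked, in the order asked, and still so for the second after the job is handed in, while the arm keeps its last pose, push and grip.
It also fails if it takes over 51 s, if anything falls off the work surface, if the arm or the gripper's body presses on something with over 40 N, if the wrist force passes 120 N, or if a joint passes its speed limit or range.

## Working session

There is one attempt and no reset: what is moved stays moved. The work goes in short steps, each a Python script; the robot and the scene stay as the last script left them, time stands still between calls to the robot, and variables do not carry over. Pictures are saved under pics/ and viewed, and the job is handed in when it is done.

```bash
ls; mkdir -p pics
python3 - <<'E'
from cell import *
import cv2,numpy as np
print(get_state())
for c in ["side","top"]:
    f=grab_frame(c); cv2.imwrite(f"pics/{c}0.png",cv2.resize(f["img"][:,:,::-1],(800,600)))
    print(c,f["fx"],f["fy"],f["cx"],f["cy"],f["k1"],np.round(f["cam_to_world"],4).tolist())
    for n in ["tongs_grip","tongs_gauge","tongs_scoop","amber_ball_center","green_ball_center","amber_stand","green_stand","mat","rest","pen_cup","stapler","clipboard","tape_roll","water_bottle","eraser"]:
        print(n,[(np.round(d["centre"],1).tolist(),round(d["score"],2)) for d in tip_of(c,n)][:4])
print(get_state()["clock"])
E
```

```text
pics
{'clock': 0.0, 'q': array([ 9.77821000e-01,  3.26942859e-01, -1.93583956e-01,  1.05200540e+00,
       -4.19946103e-06,  1.43663140e+00]), 'joint_velocities': array([-1.33481010e-04, -4.01707685e-04,  2.18118264e-04, -1.89196820e-04,
        6.01052154e-05,  2.16447299e-04]), 'tau': array([-7.09234464e-04, -4.43400407e+01,  2.62440062e+01,  1.54902408e-02,
       -2.37985778e-04,  1.96290165e-05]), 'position': array([0.24322928, 0.49264333, 0.23050237]), 'eef_rot': array([ 2.66778811e+00,  1.65771399e+00, -2.48444387e-03]), 'contact_force': array([0.16577022, 0.94951594, 0.35296437]), 'wrist_torque': array([-0.02162927,  0.03618138,  0.03290046]), 'finger_gap': 1.0006432600277655}
side 396.3214004644964 396.3214004644964 254.77609740864912 186.2246141029541 0.02721298929836245 [[0.9558, -0.1927, 0.2219, 0.2763], [-0.2933, -0.6711, 0.6809, -0.8536], [0.0178, -0.7159, -0.6979, 0.9412], [0.0, 0.0, 0.0, 1.0]]
tongs_grip [([227.2, 145.9], 0.86), ([296.8, 287.0], 0.47)]
tongs_gauge [([241.6, 138.5], 0.71)]
tongs_scoop [([255.1, 137.9], 0.64)]
amber_ball_center [([300.8, 217.7], 0.59)]

[... 780 characters left out ...]
24, -0.9813, 1.4219], [0.0, 0.0, 0.0, 1.0]]
tongs_grip [([155.3, 212.2], 0.72)]
tongs_gauge [([159.2, 193.9], 0.56)]
tongs_scoop [([154.8, 173.1], 0.91), ([244.0, 180.9], 0.52)]
amber_ball_center [([154.7, 174.4], 0.54), ([301.2, 167.6], 0.52)]
green_ball_center [([241.2, 179.1], 0.67)]
amber_stand [([314.6, 144.7], 0.69), ([295.7, 173.9], 0.52)]
green_stand [([241.8, 181.7], 0.4)]
mat [([361.9, 198.3], 0.94)]
rest [([159.9, 212.0], 0.82), ([415.4, 232.1], 0.42)]
pen_cup [([185.0, 139.4], 0.89)]
stapler [([244.4, 245.1], 0.57)]
clipboard [([89.1, 214.3], 0.84)]
tape_roll [([415.0, 232.0], 0.72), ([303.8, 263.2], 0.54)]
water_bottle [([341.1, 154.8], 0.72)]
eraser [([414.1, 230.8], 0.52)]
1.6
```

View pics/side0.png

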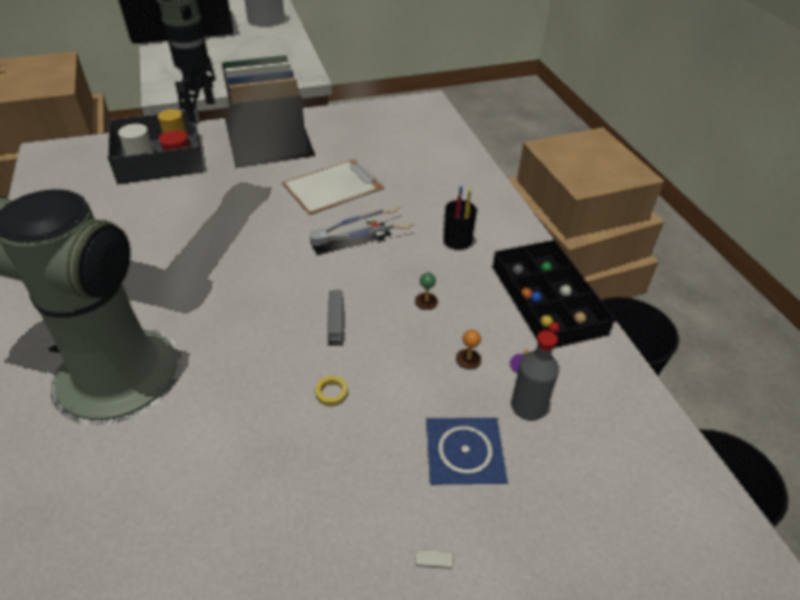

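View pics/top0.png

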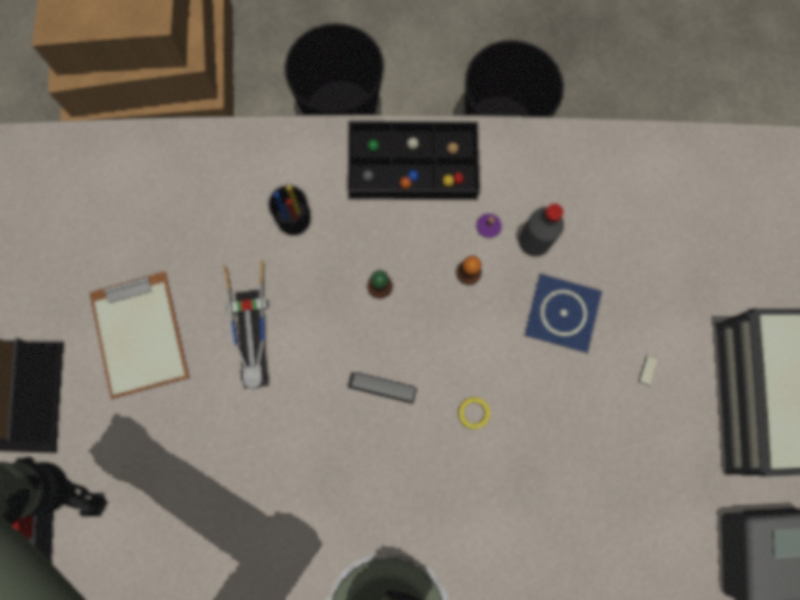

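Candidates in the 512x384 frames: 
- The amber ball is at side (301,218) / top (301,168), on a brown stand. 
- A purple look-alike stand is at side (334,232) / top (314,145). 
- The green ball is at side (274,178) / top (242,179). 
- Orange beads sit in the black tray at top (259,117). 

I choose the ball on the brown stand. Next I check it in crops and triangulate.

```bash
cat > h.py <<'E'
from cell import *
import cv2,numpy as np
from scipy.optimize import least_squares
def uv(f,P):
    P=np.asarray(P,float).reshape(-1,3); T=f["cam_to_world"]
    c=(P-T[:3,3])@T[:3,:3]; s=c[:,:2]/c[:,2:]; s=s*(1+f["k1"]*(s**2).sum(1,keepdims=True))
    return s*[f["fx"],f["fy"]]+[f["cx"],f["cy"]]
def tri(fs,ps):
    r=least_squares(lambda X:np.concatenate([(uv(f,X)[0]-p) for f,p in zip(fs,ps)]),[0.5,0,0.05])
    return r.x,np.abs(r.fun).max()
def onplane(f,p,z):
    r=least_squares(lambda X:uv(f,[X[0],X[1],z])[0]-p,[0.5,0]);return np.r_[r.x,z]
def crop(f,c,w,h,s,name,marks=()):
    x0,y0=int(c[0]-w/2),int(c[1]-h/2);x0=max(x0,0);y0=max(y0,0)
    im=cv2.resize(f["img"][y0:y0+h,x0:x0+w,::-1],None,fx=s,fy=s,interpolation=cv2.INTER_CUBIC)
    for m in marks: cv2.drawMarker(im,(int((m[0]-x0+.5)*s),int((m[1]-y0+.5)*s)),(255,0,255),cv2.MARKER_CROSS,8,1)
    cv2.imwrite("pics/"+name,im); return (x0,y0)
E
python3 - <<'E'
from h import *
fs={c:grab_frame(c) for c in["side","top"]}
import pickle;pickle.dump(fs,open("f0.pkl","wb"))
for n in ["tongs_grip","amber_ball_center","green_ball_center","tongs_gauge"]:
  for c in fs:
    for d in silhouettes(c,n)[:2]:
        m=d["mask"];ys,xs=np.where(m);print(n,c,round(d["score"],2),np.round([xs.mean(),ys.mean()],1),m.sum(),(xs.min(),xs.max(),ys.min(),ys.max()))
for n,a,b in [("grip",(227.2,145.9),(155.3,212.2)),("scoop",(255.1,137.9),(154.8,173.1)),("gauge",(241.6,138.5),(159.2,193.9)),("amber",(300.8,217.7),(301.2,167.6)),("green",(274.8,177.8),(241.2,179.1)),("mat",(298.1,288),(361.9,198.3))]:
    print(n,*tri([fs["side"],fs["top"]],[a,b]))
for n,p,z in [("mat",(361.9,198.3),0.003),("astand",(295.7,173.9),0),("gstand",(241.8,181.7),0),("bottle",(341,154.8),0),("cup",(185,139.4),0),("stapler",(244.4,245.1),0),("tape",(303.8,263.2),0),("purple",(314.6,144.7),0)]:print(n,onplane(fs["top"],p,z))
crop(fs["top"],(165,200),100,75,8,"t_t.png");crop(fs["side"],(235,145),100,75,8,"s_t.png")
a=crop(fs["top"],(310,165),100,75,8,"t_a.png");crop(fs["side"],(305,225),100,75,8,"s_a.png")
E
```

```text
tongs_grip side 0.84 [223.4 146.8] 537 (np.int64(198), np.int64(252), np.int64(135), np.int64(156))
tongs_grip side 0.27 [298.9 229.6] 150 (np.int64(292), np.int64(306), np.int64(224), np.int64(235))
tongs_grip top 0.77 [159.3 212.5] 682 (np.int64(143), np.int64(170), np.int64(167), np.int64(248))
amber_ball_center side 0.5 [300.9 216.9] 114 (np.int64(295), np.int64(307), np.int64(211), np.int64(222))
green_ball_center side 0.48 [272.7 179.1] 83 (np.int64(268), np.int64(277), np.int64(174), np.int64(184))
tongs_gauge side 0.67 [224.9 146.3] 496 (np.int64(198), np.int64(262), np.int64(133), np.int64(156))
tongs_gauge side 0.28 [225.8 140.7] 105 (np.int64(209), np.int64(245), np.int64(134), np.int64(148))
tongs_gauge top 0.98 [159.1 214.2] 731 (np.int64(143), np.int64(170), np.int64(168), np.int64(249))
grip [0.52911565 0.2760705  0.02142723] 1.0761516013823496
scoop [0.64313812 0.28030093 0.03304767] 0.18827006473929941
gauge [0.57856403 0.25949265 0.05715342] 1.4707230705069492
amber [ 0.65213807 -0.15657837  0.05744195] 0.9468375296632985
green [0.62229571 0.01902669 0.06621041] 1.707071845475241
mat [ 0.57153081 -0.34676964  0.00649813] 0.4304498225689031
mat [ 0.5735404 -0.347901   0.003    ]
astand [ 0.64995174 -0.14647756  0.        ]
gstand [0.6249695  0.01873955 0.        ]
bottle [ 0.71171824 -0.28914446  0.        ]
cup [0.76008777 0.19661195 0.        ]
stapler [0.43145114 0.01018929 0.        ]
tape [ 0.37763831 -0.16619982  0.        ]
purple [ 0.74385541 -0.20741085  0.        ]
```

View pics/t_t.png

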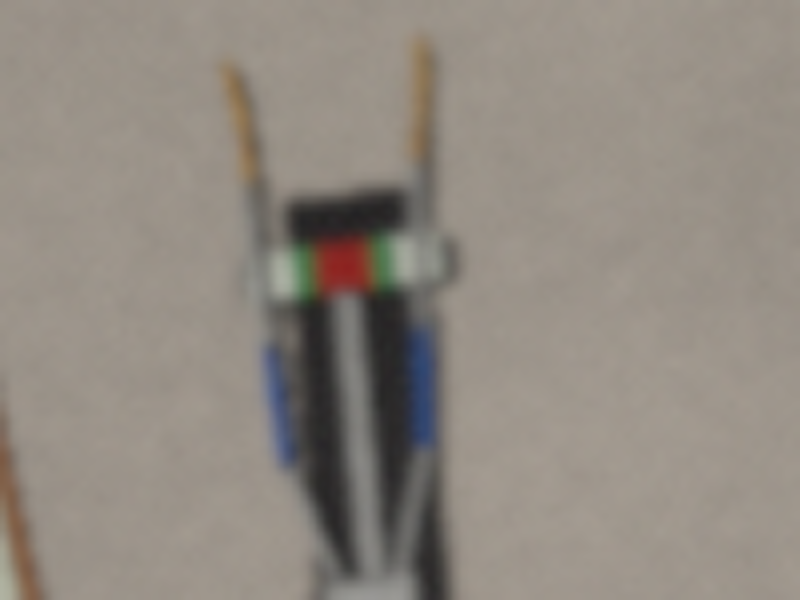

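View pics/s_t.png

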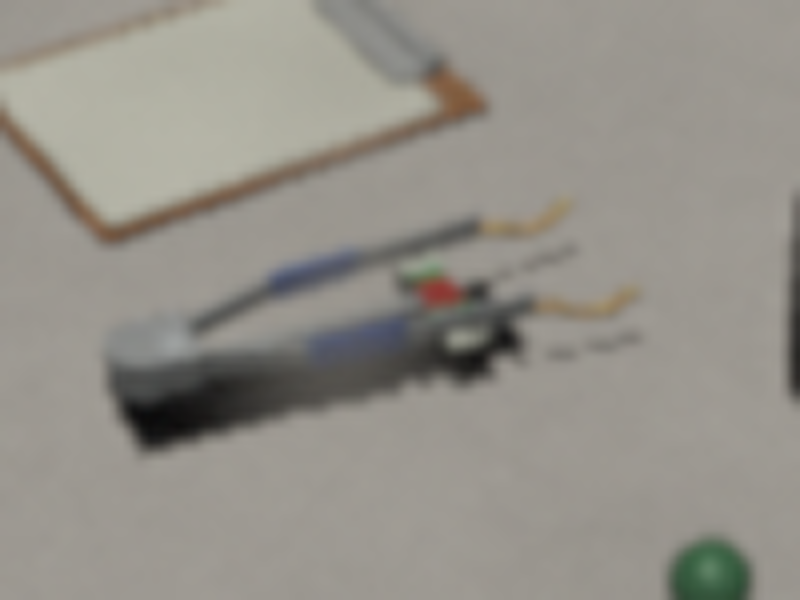

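View pics/t_a.png

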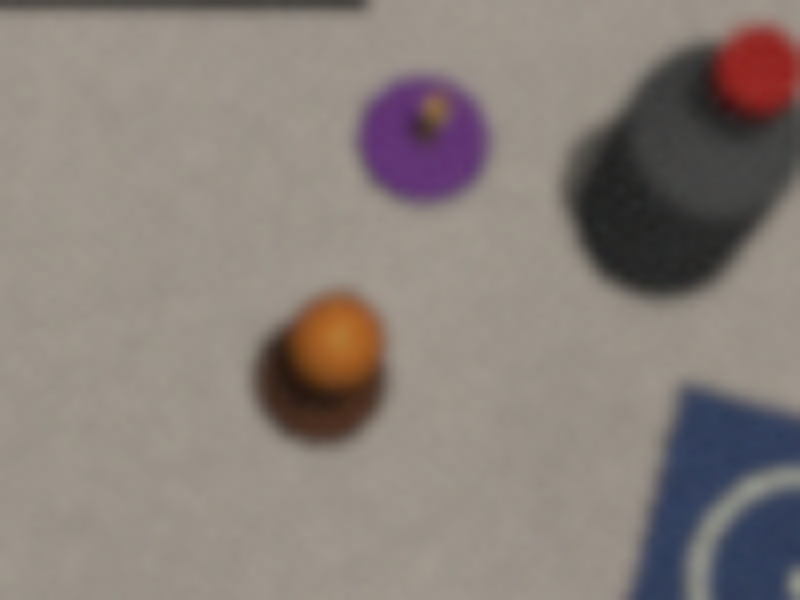

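View pics/s_a.png

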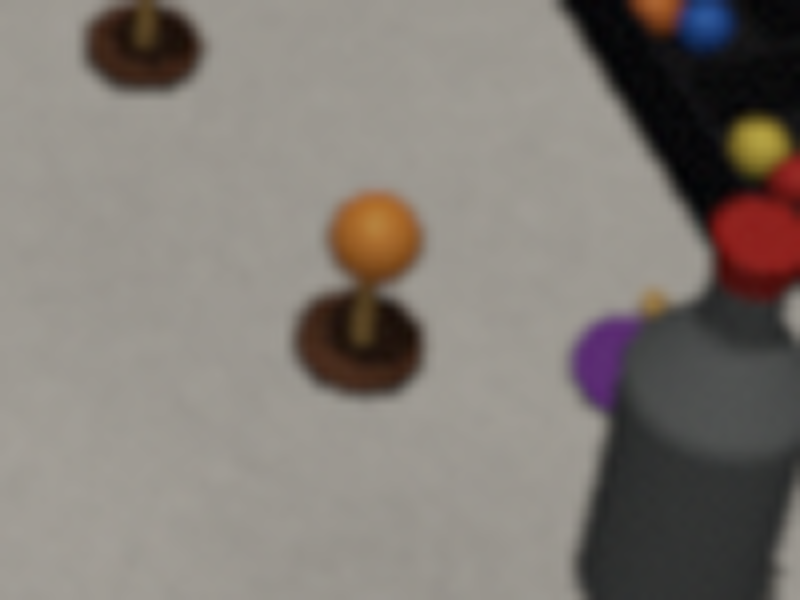

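```bash
cat >> h.py <<'E'
def blobs(f,lo,hi,roi,amin=3,smin=90,vmin=40):
    hsv=cv2.cvtColor(f["img"],cv2.COLOR_RGB2HSV); x0,y0,x1,y1=roi
    m=((hsv[...,0]>=lo)&(hsv[...,0]<=hi)&(hsv[...,1]>=smin)&(hsv[...,2]>=vmin)).astype(np.uint8)
    z=np.zeros_like(m); z[y0:y1,x0:x1]=m[y0:y1,x0:x1]
    n,l,st,ce=cv2.connectedComponentsWithStats(z)
    return sorted([(int(st[i][4]),ce[i].round(2).tolist(),st[i][:4].tolist()) for i in range(1,n) if st[i][4]>=amin],reverse=True)
E
python3 - <<'E'
from h import *
import pickle;fs=pickle.load(open("f0.pkl","rb"));t,s=fs["top"],fs["side"]
print("red top",blobs(t,0,6,(140,180,175,210)),blobs(t,172,180,(140,180,175,210)))
print("red side",blobs(s,0,6,(225,125,255,155)),blobs(s,172,180,(225,125,255,155)))
print("blue top",blobs(t,105,130,(140,190,180,230),smin=70)); print("blue side",blobs(s,105,130,(200,120,250,160),smin=60))
print("green top",blobs(t,40,85,(140,180,175,210),smin=60));print("brass top",blobs(t,8,25,(135,160,175,190),smin=70));print("brass side",blobs(s,8,25,(235,125,265,155),smin=70))
at=blobs(t,8,20,(290,155,315,180),smin=150);as_=blobs(s,8,20,(290,205,310,224),smin=150);print(at,as_)
X,e=tri([s,t],[as_[0][1],at[0][1]]);print("amber",X,e)
print("top z62",onplane(t,at[0][1],.062),"side z62",onplane(s,as_[0][1],.062))
print("foot dark",blobs(t,0,15,(286,160,312,188),smin=70))
E
```

```text
red top [(41, [157.29, 194.78], [155, 191, 6, 8])] []
red side [(13, [239.62, 143.08], [237, 142, 6, 3])] []
blue top [(43, [167.0, 210.0], [166, 203, 3, 15]), (18, [149.72, 212.83], [149, 207, 3, 12])]
blue side [(6, [232.33, 147.83], [230, 147, 5, 2]), (3, [220.33, 141.33], [220, 141, 2, 2])]
green top [(13, [162.38, 195.08], [162, 191, 2, 8]), (12, [152.58, 195.58], [152, 193, 2, 7])]
brass top [(29, [144.72, 176.86], [143, 170, 4, 15]), (28, [167.32, 174.04], [166, 167, 3, 15])]
brass side [(6, [261.0, 144.33], [259, 143, 5, 3]), (5, [247.0, 135.0], [245, 135, 5, 1]), (4, [252.5, 134.25], [251, 133, 4, 3]), (3, [254.0, 145.0], [253, 145, 3, 1])]
[(118, [301.08, 170.77], [295, 165, 12, 14])] [(84, [301.4, 216.49], [297, 212, 10, 12])]
amber [ 0.64731709 -0.15666647  0.06216516] 1.035336931601762
top z62 [ 0.64421803 -0.15606332  0.062     ] side z62 [ 0.65067535 -0.15638753  0.062     ]
foot dark [(220, [300.41, 172.41], [293, 163, 15, 19])]
```

Run:
```python
from h import *
import pickle;fs=pickle.load(open("f0.pkl","rb"));t,s=fs["top"],fs["side"]
loc=np.array([[.05,0,.027],[.05,-.015,.027],[.05,.015,.027],[0,-.028,.039],[0,.028,.039],[.115,.0345,.023],[.115,-.0345,.023]])
px=np.array([[157.29,194.78],[162.4,195.1],[152.6,195.6],[167,210],[149.2,213],[144.7,176.86],[167.3,174.04]])
def W(p):
    c,sn=np.cos(p[2]),np.sin(p[2]);R=np.array([[c,-sn],[sn,c]]);return np.c_[loc[:,:2]@R.T+p[:2],loc[:,2]]
r=least_squares(lambda p:(uv(t,W(p))-px).ravel(),[.53,.27,0.05],loss="soft_l1");print(r.x);print((uv(t,W(r.x))-px).round(1).tolist())
print(uv(s,W(r.x)).round(1).tolist())
crop(s,(235,145),100,75,8,"s_t2.png",uv(s,W(r.x)));crop(t,(165,200),100,75,8,"t_t2.png",uv(t,W(r.x)))
# joint least squares with side brass
ps={5:(251.,134.8),6:(259.,144.6),0:(239.6,143.0),4:(225,140),3:(229.5,148.3)}
i=list(ps);q=np.array(list(ps.values()))
r2=least_squares(lambda p:np.r_[(uv(t,W(p))-px).ravel(),(uv(s,W(p))[i]-q).ravel()],r.x,loss="soft_l1");print(r2.x)
r3=least_squares(lambda p:(uv(s,W(p))[i]-q).ravel(),r.x);print("side only",r3.x)
```

```text
[0.52616218 0.26437817 0.12483533]
[[0.2, 0.8], [0.0, -0.1], [-0.1, 0.6], [0.6, 0.2], [-0.4, -0.5], [-0.0, -0.5], [-0.2, -0.5]]
[[238.7, 143.7], [240.2, 146.0], [237.1, 141.4], [228.8, 148.9], [223.2, 140.1], [250.9, 135.2], [258.4, 145.6]]
[0.52730272 0.26437402 0.13046111]
side only [0.53020097 0.26563972 0.14856198]
```

View pics/t_t2.png

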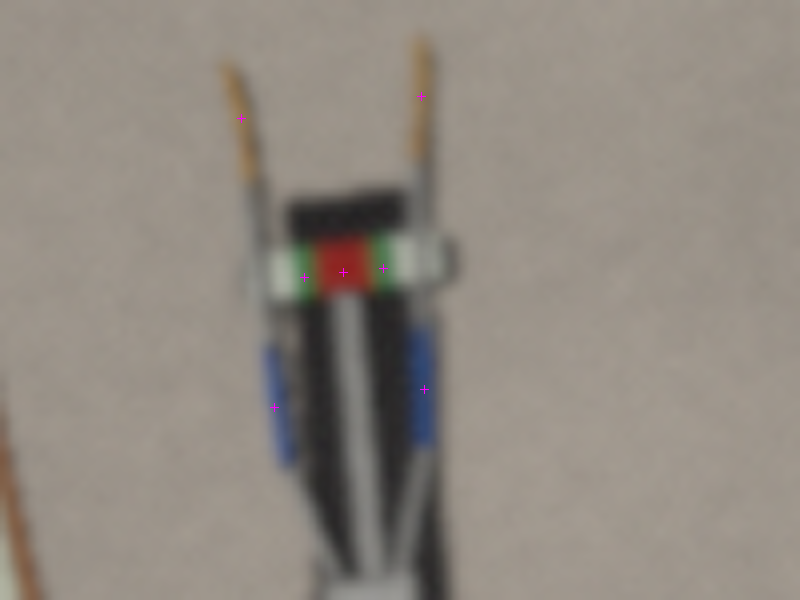

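View pics/s_t2.png

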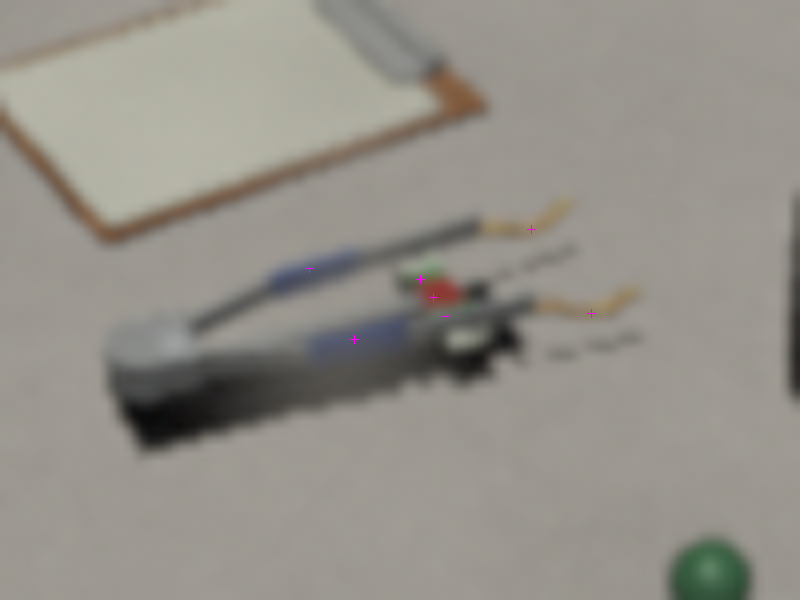

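```bash
cat >> h.py <<'E'
from scipy.spatial.transform import Rotation as Ro
def ori(psi,flip=0):
    y=np.array([-np.sin(psi),np.cos(psi),0])*(-1 if flip else 1);z=np.array([0,0,-1.]);return Ro.from_matrix(np.c_[y,np.cross(z,y),z]).as_rotvec()
G=np.array([.528,.2645]);PSI=.132
E
python3 - <<'E'
from h import *
for fl in(0,1):
    for p,ps in[((*G,.13),PSI),((.53,-.156,.05),0),((.53,-.156,.05),-.2),((.46,-.33,.15),-.2)]:
        print(fl,ps,ik(p,ori(ps,fl)))
st=get_state();print(st["clock"])
E
```

```text
0 0.132 [ 0.33944949  0.48247766 -0.22730223  0.86101644  0.          0.20744949]
0 0 [-0.41987003  0.51718242 -0.41465927  0.63895464  0.         -0.41987003]
0 -0.2 [-4.19870030e-01  5.17182415e-01 -4.14659268e-01  6.38954643e-01
 -4.44089210e-16 -2.19870030e-01]
0 -0.2 [-0.75267802  0.42132087 -0.27049301  0.87898245  0.         -0.55267802]
1 0.132 [ 0.33944949  0.48247766 -0.22730223  0.86101644  0.         -2.93414316]
1 0 [-0.41987003  0.51718242 -0.41465927  0.63895464  0.          2.72172262]
1 -0.2 [-4.19870030e-01  5.17182415e-01 -4.14659268e-01  6.38954643e-01
 -4.44089210e-16  2.92172262e+00]
1 -0.2 [-7.52678023e-01  4.21320869e-01 -2.70493011e-01  8.78982447e-01
 -4.44089210e-16  2.58891463e+00]
2.1
```

Flip 0 keeps joint 6 central. Reach and grab gently.

Run:
```python
from h import *
movep([*G,.12],ori(PSI)); print(get_state()["clock"])
print(move_l([*G,.012],velocity=.1,until_force=8)); s=get_state();print(s["clock"],s["position"],s["finger_gap"],s["contact_force"])
grab(20); s=get_state();print(s["clock"],s["position"],s["finger_gap"],s["contact_force"])
sleep(.3);s=get_state();print(s["clock"],s["finger_gap"],s["contact_force"])
f=grab_frame("top");crop(f,(165,200),100,75,8,"t_g1.png")
f=grab_frame("side");crop(f,(235,145),100,75,8,"s_g1.png")
```

```text
3.525
False
4.7583 [0.52859459 0.2647208  0.01266774] 0.996662385975545 [ 0.00585439 -0.12750944 -0.42090957]
5.2917 [0.53093604 0.26491439 0.01541756] 0.39349582169108926 [-1.08818523 -2.44778803 17.27498548]
5.5917 0.4053561075517846 [-1.13396858 -2.46062337 17.13299596]
```

View pics/t_g1.png

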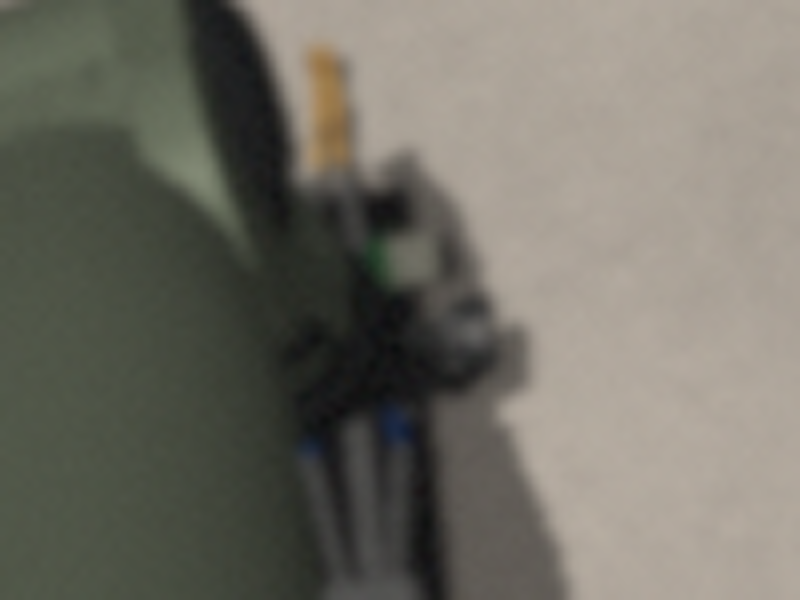

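View pics/s_g1.png

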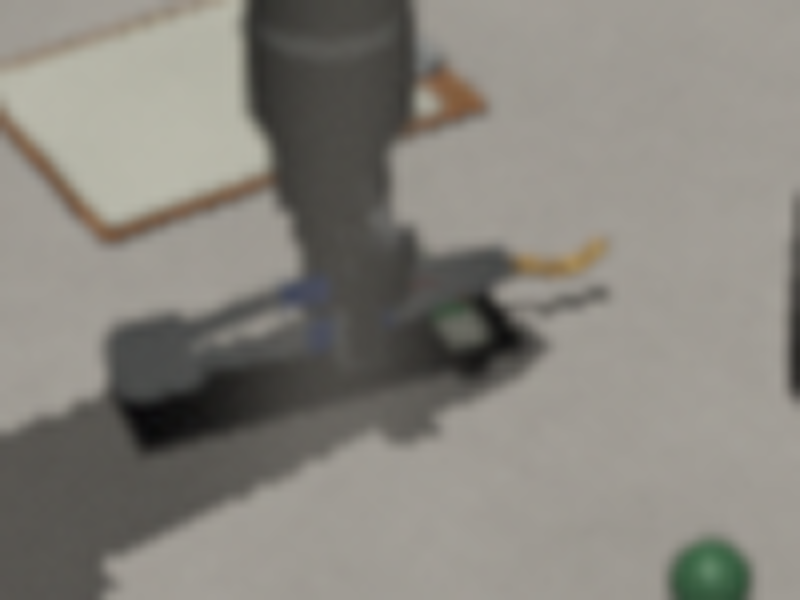

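Grab succeeded, but at 20 N the arms are past green: in the top crop the right arm (x≈355) sits inside the green band (x≈380). I'll check whether a lower grip gets accepted. If not, I'll grip nearer the hinge, where there is less leverage.

Run:
```python
from h import *
try:
    grab(14)
except Exception as e: print("err",repr(e))
s=get_state();print(s["clock"],s["finger_gap"],s["contact_force"])
sleep(.2);s=get_state();print(s["clock"],s["finger_gap"],s["position"])
```

```text
5.9083 0.400622325384764 [-1.05184199 -1.36803271 17.61788053]
6.1083 0.3985295788933262 [0.53094399 0.26489502 0.01542305]
```

Run:
```python
from h import *
let_go(); s=get_state();print(s["clock"],s["position"],s["finger_gap"],s["contact_force"])
d=np.array([np.cos(PSI),np.sin(PSI)])
p=G-.016*d
move_l([*p,.014],velocity=.05)
grab(20);s=get_state();print(s["clock"],s["position"],s["finger_gap"],s["contact_force"])
sleep(.3);s=get_state();print(s["clock"],s["finger_gap"])
f=grab_frame("top");crop(f,(165,200),100,75,8,"t_g2.png")
```

```text
6.6667 [0.52783745 0.26447081 0.01173056] 0.9997695763489151 [-1.00201829  0.56699552 -0.05867341]
7.6333 [0.51437346 0.26271076 0.01614088] 0.4973061116304884 [-1.72464886 -2.78051835 13.25560314]
7.9333 0.4982311638155547
```

View pics/t_g2.png

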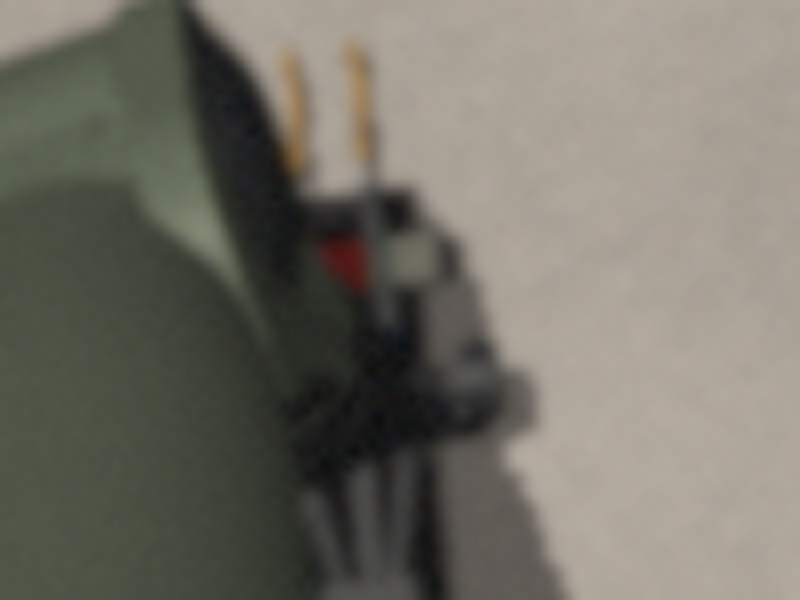

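Run:
```python
from h import *
d=np.array([np.cos(PSI),np.sin(PSI)]);p=G-.016*d
move_l([*p,.09],velocity=.08);s=get_state();print(s["clock"],s["position"],s["finger_gap"],s["contact_force"],s["wrist_torque"])
f=grab_frame("top");crop(f,(165,200),100,75,8,"t_g3.png")
f=grab_frame("side");crop(f,(235,130),100,75,8,"s_g3.png")
s=get_state();print(s["clock"],s["finger_gap"])
```

```text
9.0833 [0.51167617 0.26223611 0.08942732] 0.4654915475643049 [-0.15442844 -0.48274415 -1.08302305] [ 0.00068373  0.01213995 -0.00979454]
9.1833 0.46790491731474215
```

View pics/t_g3.png

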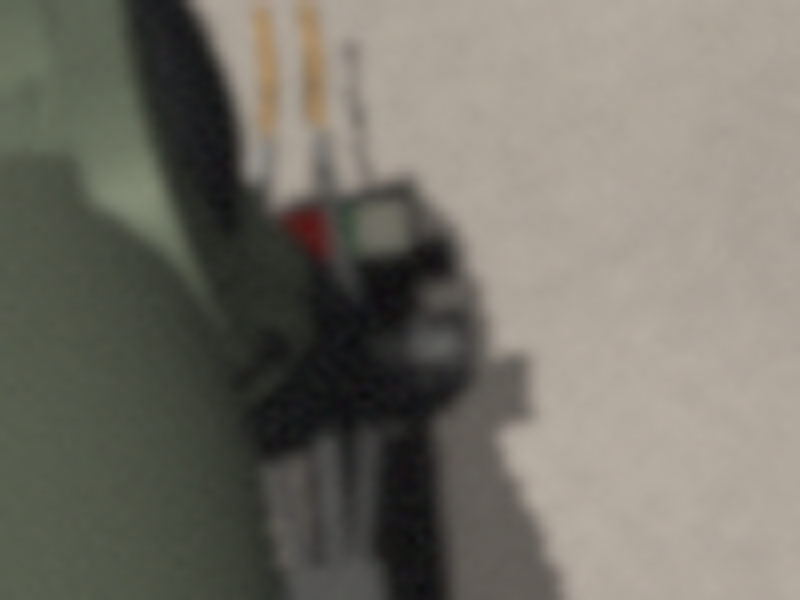

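View pics/s_g3.png

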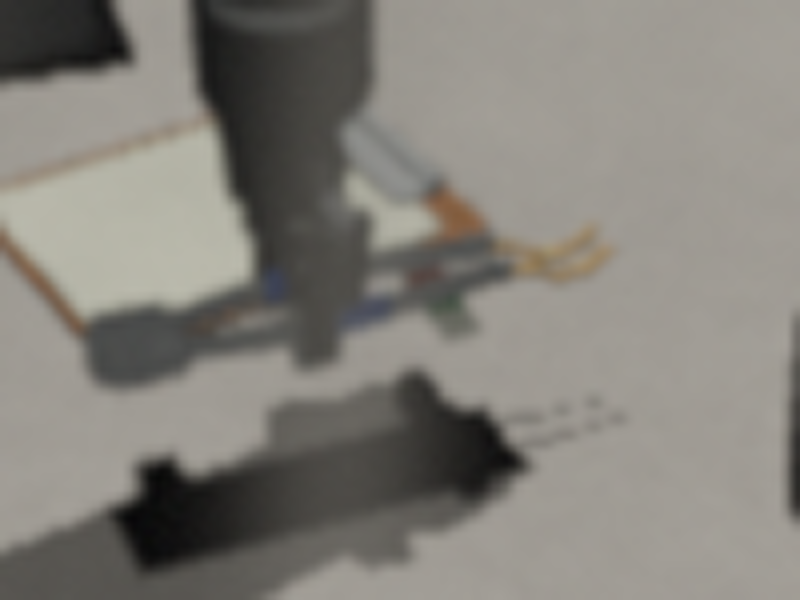

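Run:
```python
from h import *
f=grab_frame("top");g=grab_frame("side")
print(get_state()["clock"],get_state()["finger_gap"])
bt=blobs(f,8,25,(135,155,165,182),smin=70);bs=blobs(g,8,25,(245,110,270,135),smin=70);print(bt,bs)
z=.0955
A,B=[onplane(f,b[1],z) for b in bt[:2]];print(A,B,np.linalg.norm(A-B)*1000)
d=np.array([np.cos(PSI),np.sin(PSI)])
D=(A-B)[:2];print("along",D@d,"perp",D@[-d[1],d[0]])
# subpixel row profile: brass index = R-B
im=f["img"].astype(float);idx=im[...,0]-im[...,2]
for r in range(162,178):print(r,idx[r,143:160].astype(int).tolist())
```

```text
9.2833 0.46499470670236986
[(26, [153.54, 169.92], [153, 163, 3, 14]), (25, [147.8, 169.52], [147, 163, 3, 15])] [(16, [252.81, 123.38], [250, 121, 9, 5]), (6, [258.5, 124.0], [257, 123, 4, 3])]
[0.63758096 0.27179152 0.0955    ] [0.63878838 0.28856705 0.0955    ] 16.818925148848166
along -0.003404859499527326 perp -0.01647067621413996
162 [19, 20, 23, 30, 37, 30, 22, 22, 26, 38, 42, 30, 21, 20, 19, 19, 19]
163 [20, 20, 23, 37, 52, 41, 25, 22, 27, 44, 55, 38, 23, 21, 20, 19, 19]
164 [18, 20, 23, 38, 61, 50, 28, 22, 25, 43, 60, 44, 25, 20, 19, 20, 19]
165 [19, 18, 22, 38, 62, 57, 32, 22, 24, 40, 62, 52, 30, 20, 20, 19, 20]
166 [19, 20, 21, 34, 58, 60, 33, 21, 23, 38, 60, 58, 32, 21, 20, 19, 18]
167 [19, 19, 21, 31, 54, 60, 36, 22, 22, 34, 57, 59, 35, 22, 19, 17, 17]
168 [17, 19, 20, 28, 51, 63, 39, 23, 22, 30, 53, 62, 37, 22, 17, 16, 17]
169 [17, 20, 21, 27, 49, 66, 43, 23, 21, 28, 51, 63, 40, 23, 18, 16, 15]
170 [14, 17, 20, 26, 45, 64, 46, 24, 20, 26, 49, 63, 42, 24, 18, 17, 17]
171 [12, 17, 20, 24, 43, 64, 45, 26, 20, 24, 45, 60, 41, 25, 18, 17, 16]
172 [11, 16, 19, 23, 39, 60, 45, 24, 20, 24, 41, 57, 40, 23, 19, 18, 16]
173 [8, 13, 19, 22, 38, 55, 42, 25, 20, 24, 41, 58, 40, 24, 19, 16, 15]
174 [8, 13, 18, 24, 39, 55, 40, 23, 19, 23, 45, 62, 43, 24, 19, 17, 16]
175 [5, 12, 19, 25, 43, 58, 40, 23, 19, 24, 46, 65, 46, 26, 20, 16, 14]
176 [5, 10, 17, 26, 45, 60, 40, 24, 19, 23, 40, 58, 45, 27, 20, 17, 14]
177 [4, 7, 15, 25, 43, 53, 36, 22, 19, 20, 29, 39, 36, 25, 20, 18, 15]
```

Tip gap in air measures about 12 mm (about 0.134 rad), at the edge of green and tight for the ring cup. I'll set the tongs back on the rest and regrip 5 mm nearer the hinge.

Run:
```python
from h import *
d=np.array([np.cos(PSI),np.sin(PSI)]);p=G-.016*d+.002*d
print(move_l([*p,.017],velocity=.1,until_force=5));s=get_state();print(s["clock"],s["position"],s["finger_gap"],s["contact_force"])
let_go()
p=G-.021*d
move_l([*p,.017],velocity=.05)
grab(20);s=get_state();print(s["clock"],s["position"],s["finger_gap"],s["contact_force"])
move_l([*(s["position"][:2]),.06],velocity=.08);s=get_state();print(s["clock"],s["position"],s["finger_gap"],s["contact_force"],s["wrist_torque"])
f=grab_frame("top");crop(f,(165,200),100,75,8,"t_g4.png")
g=grab_frame("side");crop(g,(235,130),100,75,8,"s_g4.png")
bt=blobs(f,8,25,(135,155,165,185),smin=70);print(bt)
A,B=[onplane(f,b[1],.067) for b in bt[:2]];print(A,B,np.linalg.norm(A-B)*1000)
s=get_state();print(s["clock"],s["finger_gap"])
```

```text
True
10.0083 [0.5128069  0.26213943 0.01639655] 0.4642556993684975 [0.34176517 0.33066412 4.59251481]
11.2667 [0.50919787 0.26192858 0.01912621] 0.49881077856678163 [-1.47182917 -2.08412165 12.89468422]
11.9583 [0.50888278 0.26183271 0.05972186] 0.468142989994128 [ 0.06245146  0.16156463 -1.37000578] [-0.04752071  0.04308222 -0.01535011]
[(30, [155.27, 171.83], [154, 165, 3, 15]), (27, [150.19, 172.26], [149, 166, 3, 14])]
[0.63904956 0.27220966 0.067     ] [0.63776126 0.28724304 0.067     ] 15.088476772999755
12.0583 0.464569340089837
```

View pics/t_g4.png

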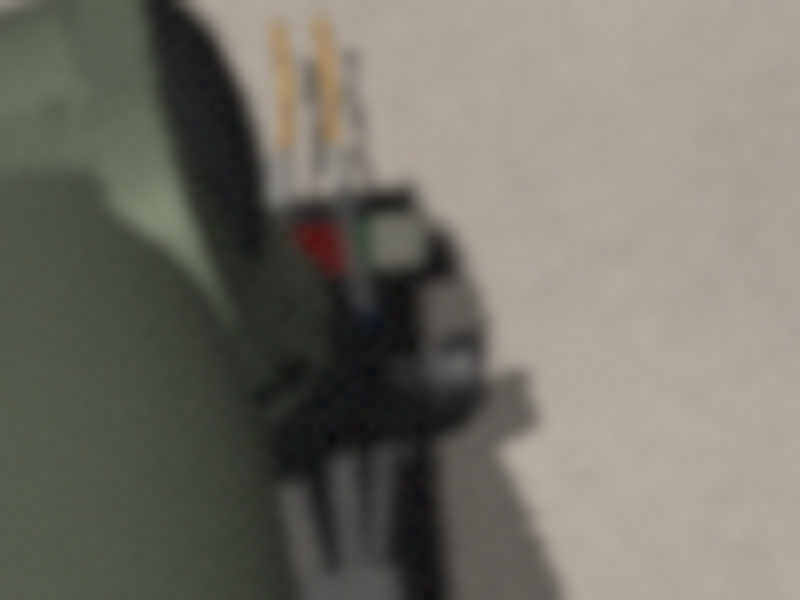

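View pics/s_g4.png

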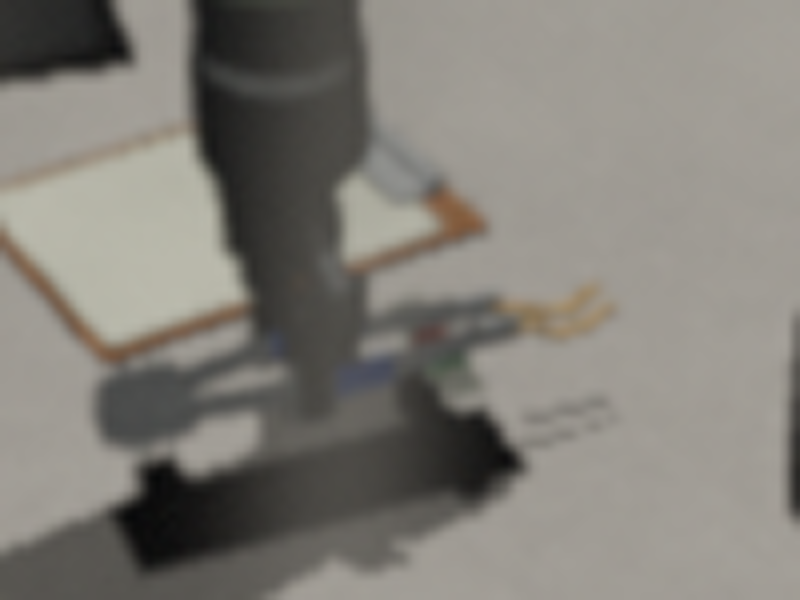

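```bash
cat >> h.py <<'E'
from scipy.optimize import curve_fit
def railfit(f,rows,c0,c1,guess,z):
    im=f["img"].astype(float);idx=im[...,0]-im[...,2];x=np.arange(c0,c1)
    g=lambda x,a,b,m,n,s,k,l:k+l*(x-x.mean())+a*np.exp(-(x-m)**2/2/s**2)+b*np.exp(-(x-n)**2/2/s**2)
    o=[]
    for r in rows:
        try:
            p,_=curve_fit(g,x,idx[r,c0:c1],[40,40,*guess,.9,20,0])
            A,B=onplane(f,(p[2],r),z),onplane(f,(p[3],r),z); o.append((r,p[2],p[3],A,B)); guess=(p[2],p[3])
        except Exception as e: pass
    return o
E
python3 - <<'E'
from h import *
import pickle
f=grab_frame("top");g=grab_frame("side");pickle.dump((f,g),open("f3.pkl","wb"))
print(get_state()["finger_gap"],get_state()["clock"])
o=railfit(f,range(180,163,-1),146,160,(150.6,155.6),.067)
for r,a,b,A,B in o: print(r,round(a,2),round(b,2),round(np.linalg.norm(A-B)*1000,1),((A+B)/2).round(4)[:2])
f0=pickle.load(open("f0.pkl","rb"))["top"]
crop(g,(245,137),60,45,13,"s_g5.png")
E
```

```text
0.4667576524542597 12.1583
180 150.32 156.42 18.1 [0.6144 0.2768]
179 150.18 156.23 17.9 [0.6174 0.2774]
178 150.14 156.02 17.4 [0.6204 0.2779]
177 150.19 155.91 16.9 [0.6235 0.2781]
176 150.26 155.95 16.9 [0.6265 0.2781]
175 150.34 155.92 16.6 [0.6295 0.2782]
174 150.31 155.93 16.7 [0.6325 0.2783]
173 150.28 155.83 16.5 [0.6355 0.2786]
172 150.24 155.71 16.3 [0.6385 0.279 ]
171 150.2 155.54 15.9 [0.6416 0.2794]
170 150.1 155.45 15.9 [0.6446 0.2799]
169 149.96 155.37 16.1 [0.6476 0.2803]
168 149.78 155.23 16.2 [0.6507 0.2809]
167 149.61 155.07 16.3 [0.6537 0.2816]
166 149.44 154.85 16.1 [0.6567 0.2823]
165 149.34 154.74 16.1 [0.6598 0.2827]
164 149.3 154.66 16.0 [0.6628 0.283 ]
```

View pics/s_g5.png

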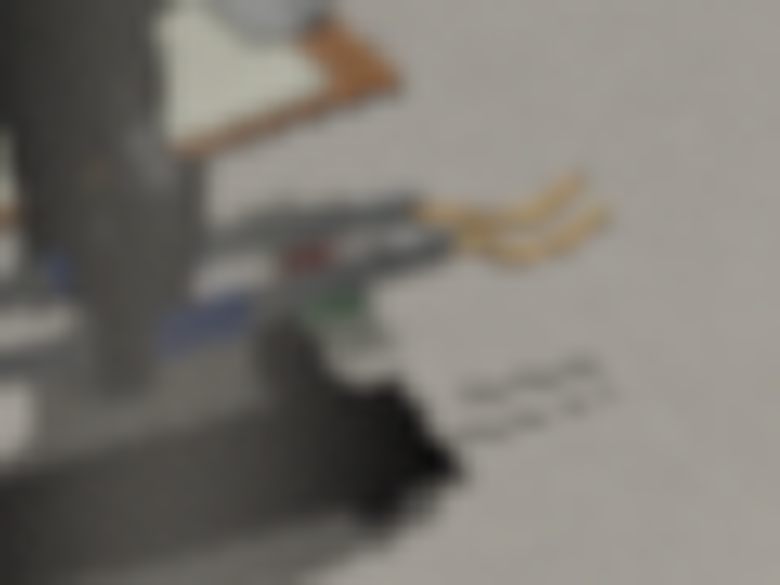

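Run:
```python
from h import *
for n in (18,25,20):
    try:
        grab(n)
    except Exception as e: print("err",repr(e))
    v=[get_state()["finger_gap"] for _ in range(5)];s=get_state();print(n,s["clock"],np.round(v,4),s["tau"][-1])
```

```text
18 12.375 [0.4598 0.4598 0.4598 0.4598 0.4598] 4.537814902505488e-05
25 12.5917 [0.4267 0.4267 0.4267 0.4267 0.4267] 4.315538944865693e-05
20 12.8083 [0.424 0.424 0.424 0.424 0.424] -7.946729567720467e-06
```

Run:
```python
from h import *
for i in range(3):
    sleep(.3); s=get_state();print(s["clock"],s["finger_gap"],s["joint_velocities"][-1])
```

```text
13.1083 0.42864065406418717 -0.0011832322527160486
13.4083 0.4288819529731896 -0.0006265880072634263
13.7083 0.42607692935475355 -0.001324641939273057
```

The gripper shows hysteresis: force drops don't reopen it, so my lower-force tests from the closed side proved nothing. I'll regrip from open on the rest with a slightly lower force.

Run:
```python
from h import *
d=np.array([np.cos(PSI),np.sin(PSI)]);s=get_state();p=s["position"][:2]
print(move_l([*p,.020],velocity=.1,until_force=5));s=get_state();print(s["clock"],s["position"],s["finger_gap"],s["contact_force"])
let_go()
p=G-.016*d
move_l([*p,.012],velocity=.05)
grab(18);s=get_state();print(s["clock"],s["position"],s["finger_gap"],s["contact_force"])
move_l([*(s["position"][:2]),.06],velocity=.08);s=get_state();print(s["clock"],s["position"],s["finger_gap"],s["contact_force"],s["wrist_torque"])
sleep(.2)
f=grab_frame("top");g=grab_frame("side");crop(f,(165,200),100,75,8,"t_g6.png");crop(g,(245,137),60,45,13,"s_g6.png")
import pickle;pickle.dump((f,g),open("f4.pkl","wb"))
s=get_state();print(s["clock"],s["finger_gap"])
o=railfit(f,range(180,163,-1),145,161,(150.6,156),.067)
for r,a,b,A,B in o[::3]: print(r,round(a,2),round(b,2),round(np.linalg.norm(A-B)*1000,1),((A+B)/2).round(4)[:2])
```

```text
True
14.1417 [0.50878872 0.26175104 0.0194939 ] 0.4275495026542136 [-0.45683376 -0.1131313   3.76526474]
15.4917 [0.51413405 0.26251988 0.01422624] 0.4963669484183662 [-0.74379486 -1.97530677 12.46995733]
16.2417 [0.51375572 0.26242446 0.05967814] 0.46564377733253726 [ 0.20800422  0.86735633 -0.14661441] [-0.0018846  -0.03075269 -0.00715533]
16.5417 0.4664718132634848
180 149.4 152.15 8.2 [0.6144 0.2845]
177 149.7 155.58 17.4 [0.6235 0.2793]
174 149.87 155.45 16.5 [0.6325 0.2797]
171 149.74 155.25 16.4 [0.6416 0.2806]
168 149.37 155.02 16.8 [0.6507 0.2819]
165 148.93 154.41 16.3 [0.6598 0.2838]
```

View pics/t_g6.png

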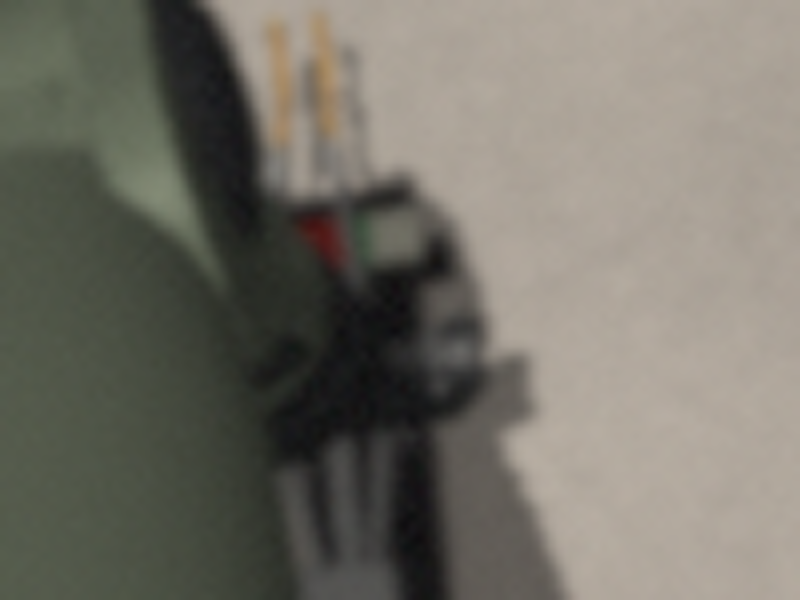

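Values under 20 N are clamped, so in air the grip settles at about 0.132 rad, inside green but near its tight edge. Clearance at the ring cup is then under a millimetre per side, so I'll align visually, pass below the cup, and raise slowly with force watch.

Run:
```python
from h import *
s=get_state();p=s["position"]
move_l([p[0],p[1],.20],velocity=.2)
x,y=.647-.129-.055,-.1575
movep([x,y,.20],ori(0));s=get_state();print(s["clock"],s["position"],s["finger_gap"])
move_l([x,y,.021],velocity=.15,until_force=6);s=get_state();print(s["clock"],s["position"],s["finger_gap"],s["contact_force"])
f=grab_frame("top");g=grab_frame("side");import pickle;pickle.dump((f,g),open("f5.pkl","wb"))
print(crop(f,(305,185),100,75,8,"t_b1.png"),crop(g,(280,222),100,75,8,"s_b1.png"))
```

```text
18.95 [ 0.46330972 -0.15681933  0.19987465] 0.46509865908305165
20.2917 [ 0.4636682  -0.15773603  0.02166179] 0.4677388957088996 [ 0.87202536 -1.14639726 -0.14266089]
(255, 147) (230, 184)
```

View pics/t_b1.png

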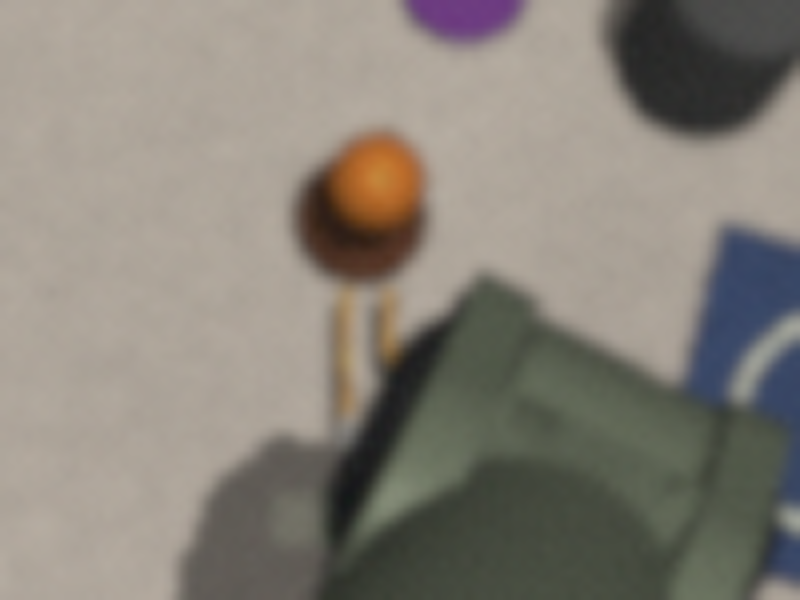

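View pics/s_b1.png

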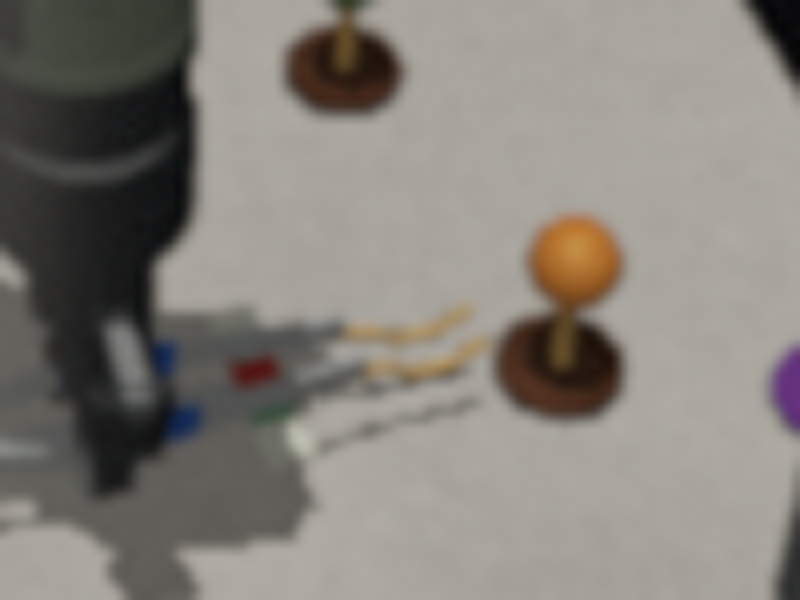

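Run:
```python
from h import *
import pickle;f,g=pickle.load(open("f5.pkl","rb"))
im=f["img"].astype(float);idx=im[...,0]-im[...,2]
print("ball top",blobs(f,8,20,(290,155,315,180),smin=150),"side",blobs(g,8,20,(290,205,312,224),smin=150))
# weighted ball centroid
w=np.clip(idx[160:180,292:312]-60,0,60);yy,xx=np.mgrid[160:180,292:312];c=((w*xx).sum()/w.sum(),(w*yy).sum()/w.sum());print("bc",c,onplane(f,c,.062))
for z in(.0295,.036):
  o=railfit(f,range(190,183,-1),294,310,(297.8,303),z)
  for r,a,b,A,B in o: print(r,round(a,2),round(b,2),round(np.linalg.norm(A-B)*1000,1),((A+B)/2).round(4)[:2],A[1].round(4))
# left rail alone
x=np.arange(292,302)
for r in range(184,199,2):
    p,_=curve_fit(lambda x,a,m,s,k,l:k+l*(x-297)+a*np.exp(-(x-m)**2/2/s**2),x,idx[r,292:302],[40,297.8,.9,20,0]);print(r,p[1].round(2),onplane(f,(p[1],r),.0295).round(4))
# purple-stand style check: foot: ellipse by dark mask
hsv=cv2.cvtColor(f["img"],cv2.COLOR_RGB2GRAY)[160:186,286:314];cs,_=cv2.findContours(((hsv<110)|(idx[160:186,286:314]>45)).astype(np.uint8),cv2.RETR_EXTERNAL,2)
cc=max(cs,key=cv2.contourArea);print(cv2.boundingRect(cc))
for r in range(172,183):print(r,f["img"][r,288:312,1].tolist())
```

```text
ball top [(111, [301.2, 170.52], [295, 165, 12, 13])] side [(80, [301.48, 216.31], [297, 212, 10, 11])]
bc (np.float64(301.80695443645084), np.float64(169.22821742605916)) [ 0.64890263 -0.15831007  0.062     ]
190 297.77 303.23 16.3 [ 0.5933 -0.1569] -0.1487
189 297.7 303.14 16.3 [ 0.5963 -0.1567] -0.1485
188 297.66 303.12 16.4 [ 0.5994 -0.1567] -0.1485
187 297.69 303.1 16.2 [ 0.6025 -0.1568] -0.1486
186 297.69 303.13 16.3 [ 0.6055 -0.1568] -0.1487
185 297.75 303.14 16.2 [ 0.6086 -0.157 ] -0.1489
184 297.82 303.16 16.0 [ 0.6116 -0.1572] -0.1492
190 297.77 303.23 16.3 [ 0.5919 -0.1561] -0.148
189 297.7 303.14 16.2 [ 0.595 -0.156] -0.1478
188 297.66 303.12 16.3 [ 0.598  -0.1559] -0.1478
187 297.69 303.1 16.2 [ 0.601 -0.156] -0.1479
186 297.69 303.13 16.3 [ 0.6041 -0.1561] -0.148
185 297.75 303.14 16.1 [ 0.6071 -0.1563] -0.1482
184 297.82 303.16 16.0 [ 0.6102 -0.1565] -0.1485
184 297.8 [ 0.6116 -0.1491  0.0295]
186 297.69 [ 0.6055 -0.1487  0.0295]
188 297.59 [ 0.5994 -0.1483  0.0295]
190 297.66 [ 0.5933 -0.1484  0.0295]
192 297.7 [ 0.5872 -0.1484  0.0295]
194 297.85 [ 0.5811 -0.1487  0.
[... 634 characters left out ...]
3, 165]
177 [168, 168, 163, 146, 109, 68, 52, 43, 40, 34, 36, 35, 33, 37, 42, 46, 51, 54, 72, 107, 143, 159, 163, 165]
178 [166, 167, 163, 153, 124, 89, 62, 49, 45, 43, 43, 46, 45, 46, 47, 52, 56, 68, 92, 129, 154, 163, 166, 165]
179 [166, 166, 166, 160, 143, 117, 84, 60, 50, 50, 51, 49, 53, 51, 53, 52, 64, 89, 119, 145, 162, 165, 165, 166]
180 [165, 164, 166, 162, 155, 141, 114, 85, 65, 59, 55, 55, 57, 55, 58, 68, 86, 118, 145, 158, 164, 165, 166, 165]
181 [165, 166, 164, 164, 162, 157, 141, 122, 102, 89, 76, 70, 71, 75, 80, 96, 118, 142, 158, 166, 166, 165, 166, 165]
182 [166, 165, 164, 163, 162, 164, 159, 150, 136, 123, 109, 108, 109, 108, 115, 128, 144, 156, 163, 166, 166, 165, 164, 162]
```

```bash
cat >> h.py <<'E'
def ballfit(f,c,rad,angs):
    # edge radii on saturation*value chroma (max-min), subpixel half level
    im=f["img"].astype(np.float32);ch=im.max(2)-im.min(2);pts=[]
    for a in angs:
        r=np.arange(rad-4,rad+5,.1,dtype=np.float32)
        v=cv2.remap(ch,(c[0]+r*np.cos(a))[None].astype(np.float32),(c[1]+r*np.sin(a))[None].astype(np.float32),cv2.INTER_CUBIC)[0]
        h=(v[:10].mean()+v[-10:].mean())/2;k=np.argmax(v<h);pts.append((c[0]+r[k]*np.cos(a),c[1]+r[k]*np.sin(a)))
    pts=np.array(pts)
    q=least_squares(lambda p:np.hypot(*(pts-p[:2]).T)-p[2],[*c,rad],loss="soft_l1",f_scale=.2)
    return q.x,np.abs(q.fun).mean()
E
python3 - <<'E'
from h import *
import pickle;f,g=pickle.load(open("f5.pkl","rb"));f0=pickle.load(open("f0.pkl","rb"))
for F,G_ in((f,g),(f0["top"],f0["side"])):
    for lo,hi in((-150,60),(-180,70),(-140,40),(-180,180)):
        q,e=ballfit(F,(301.6,169.6),6.1,np.radians(np.arange(lo,hi,8)));print("top",lo,hi,q.round(2),round(e,2),onplane(F,q[:2],.062).round(4))
    q,e=ballfit(G_,(301.6,216.6),6,np.radians(np.arange(-210,60,8)));print("side",q.round(2),round(e,2),onplane(G_,q[:2],.062).round(4))
g2=cv2.resize(g["img"][195:235,255:320,::-1],None,fx=12,fy=12,interpolation=cv2.INTER_CUBIC);cv2.imwrite("pics/s_b2.png",g2)
# open rails calibration
F=f0["top"];im=F["img"].astype(float);idx=im[...,0]-im[...,2]
for r in range(169,184,2):
    o=[]
    for m0 in (144.7+ (r-176)*.2,167.3-(r-176)*.05):
        c0=int(m0)-4;x=np.arange(c0,c0+10)
        p,_=curve_fit(lambda x,a,m,s,k:k+a*np.exp(-(x-m)**2/2/s**2),x,idx[r,c0:c0+10],[40,m0,.9,20]);o.append(onplane(F,(p[1],r),.022))
    print(r,o[0].round(4),o[1].round(4),np.linalg.norm(o[0]-o[1]).round(4))
E
```

```text
top -150 60 [301.81 169.31   5.43] 0.1 [ 0.6487 -0.1583  0.062 ]
top -180 70 [301.69 169.38   5.5 ] 0.11 [ 0.6484 -0.158   0.062 ]
top -140 40 [301.84 169.17   5.32] 0.07 [ 0.6491 -0.1584  0.062 ]
top -180 180 [301.73 169.28   5.43] 0.12 [ 0.6488 -0.1581  0.062 ]
side [301.48 215.96   5.35] 0.04 [ 0.6517 -0.1545  0.062 ]
top -150 60 [301.79 169.33   5.44] 0.1 [ 0.6486 -0.1583  0.062 ]
top -180 70 [301.69 169.39   5.5 ] 0.12 [ 0.6484 -0.158   0.062 ]
top -140 40 [301.83 169.18   5.33] 0.07 [ 0.649  -0.1584  0.062 ]
top -180 180 [301.73 169.27   5.43] 0.13 [ 0.6488 -0.1581  0.062 ]
side [301.49 215.96   5.36] 0.04 [ 0.6517 -0.1545  0.062 ]
169 [0.6592 0.3194 0.022 ] [0.6591 0.2454 0.022 ] 0.0741
171 [0.653  0.3185 0.022 ] [0.6529 0.2447 0.022 ] 0.0737
173 [0.6467 0.3163 0.022 ] [0.6466 0.2448 0.022 ] 0.0715
175 [0.6404 0.3144 0.022 ] [0.6404 0.2448 0.022 ] 0.0696
177 [0.6342 0.3129 0.022 ] [0.6342 0.245  0.022 ] 0.0678
179 [0.628  0.3114 0.022 ] [0.628  0.2454 0.022 ] 0.066
181 [0.6218 0.3104 0.022 ] [0.6218 0.2457 0.022 ] 0.0647
183 [0.6156 0.3097 0.022 ] [0.6156 0.2443 0.022 ] 0.0654
```

View pics/s_b2.png

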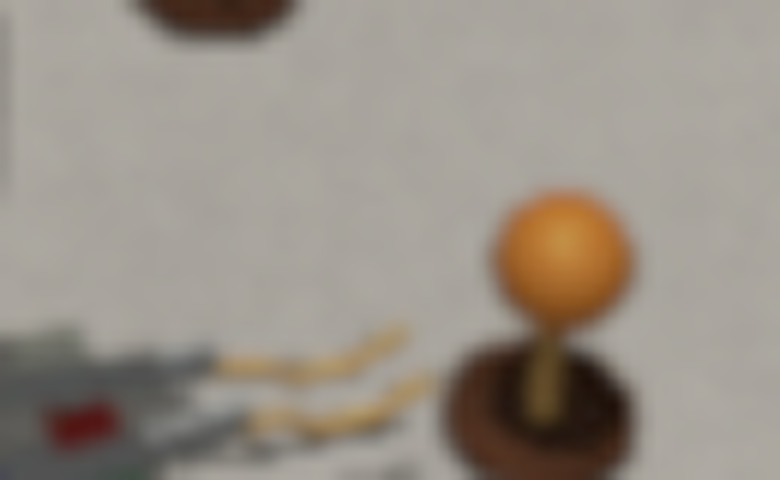

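Run:
```python
from h import *
import pickle;f,g=pickle.load(open("f5.pkl","rb"))
for p,z in(((279.5,225.5),.0295),((281.2,229.9),.0295)):print(onplane(g,p,z))
x,y=.5185,-.1588
move_l([.463,y,.021],velocity=.03)
print(move_l([x,y,.021],velocity=.06,until_force=4));s=get_state();print(s["clock"],s["position"],s["finger_gap"],s["contact_force"])
f=grab_frame("top");g=grab_frame("side");pickle.dump((f,g),open("f6.pkl","wb"))
crop(f,(305,180),60,45,13,"t_b3.png");crop(g,(295,222),60,45,13,"s_b3.png")
o=railfit(f,range(182,174,-1),293,309,(298.4,303.8),.0295)
for r,a,b,A,B in o: print(r,round(a,2),round(b,2),round(np.linalg.norm(A-B)*1000,1),((A+B)/2).round(4)[:2])
q,e=ballfit(f,(301.6,169.6),6.1,np.radians(np.arange(-150,60,8)));print(q,onplane(f,q[:2],.062))
```

```text
[ 0.58791232 -0.14575103  0.0295    ]
[ 0.58705341 -0.1631511   0.0295    ]
False
21.7167 [ 0.51797133 -0.1586395   0.02086028] 0.4669676490080299 [ 0.05996885  0.5495625  -1.14928655]
182 298.7 311.97 39.9 [ 0.6178 -0.1719]
181 298.81 -219797.76 2288.3 [0.5932 0.9915]
180 299.4 -219797.76 2290.2 [0.5947 0.9906]
179 300.04 -219797.76 2292.3 [0.5963 0.9896]
178 300.9 -219797.76 2295.0 [0.5978 0.9882]
177 301.54 -219797.76 2297.1 [0.5994 0.9872]
176 301.88 -219797.76 2298.3 [0.6009 0.9867]
175 302.32 -219797.76 2299.8 [0.6025 0.986 ]
[300.86764117 167.59185663   3.75661824] [ 0.65386047 -0.15564228  0.062     ]h.py:35: OptimizeWarning: Covariance of the parameters could not be estimated
  p,_=curve_fit(g,x,idx[r,c0:c1],[40,40,*guess,.9,20,0])
```

View pics/t_b3.png

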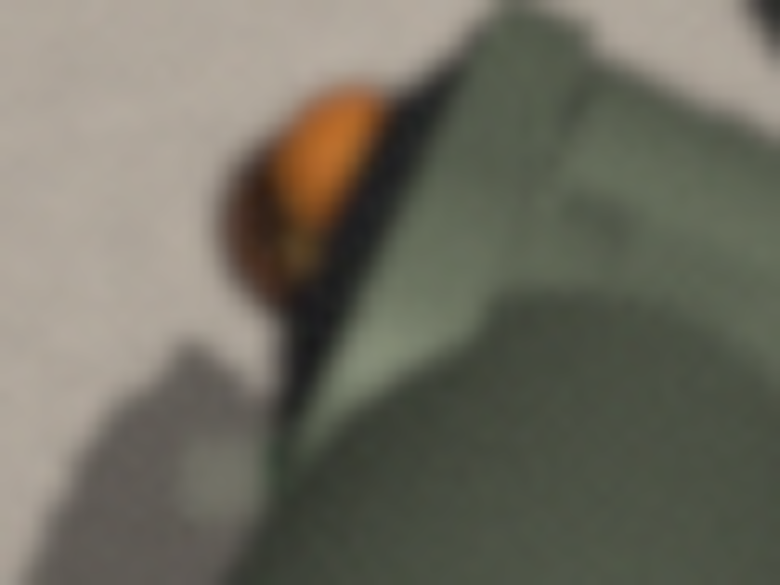

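View pics/s_b3.png

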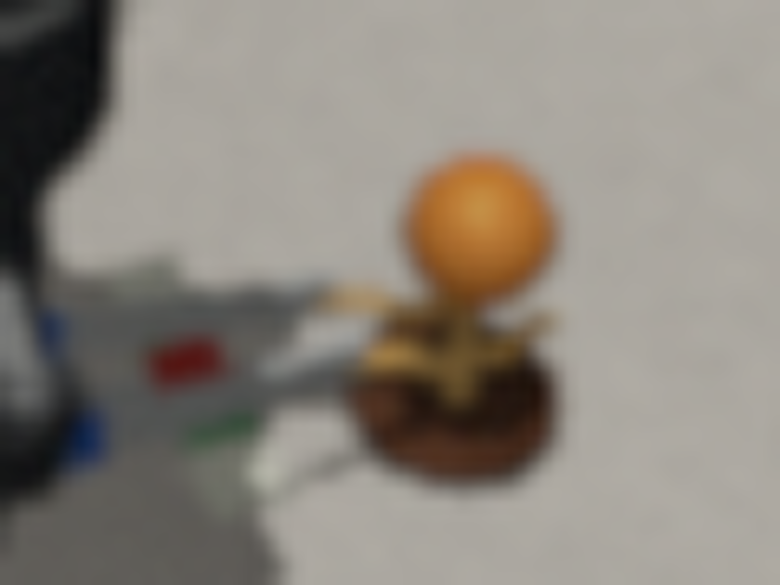

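Run:
```python
from h import *
x,y=.5185,-.1588
s0=get_state();print(s0["contact_force"])
h=move_l([x,y,.033],velocity=.02,until_force=2.5);s=get_state();print(h,s["clock"],s["position"],s["finger_gap"],s["contact_force"],s["wrist_torque"]-s0["wrist_torque"])
g=grab_frame("side");crop(g,(295,222),60,45,13,"s_b4.png")
```

```text
[-0.72055545  0.08075393 -1.77781591]
False 22.5667 [ 0.51848852 -0.15876811  0.03300572] 0.4655950641556601 [ 0.05034583  0.18746999 -0.76467254] [-0.00356767  0.0324223  -0.01456742]
```

View pics/s_b4.png

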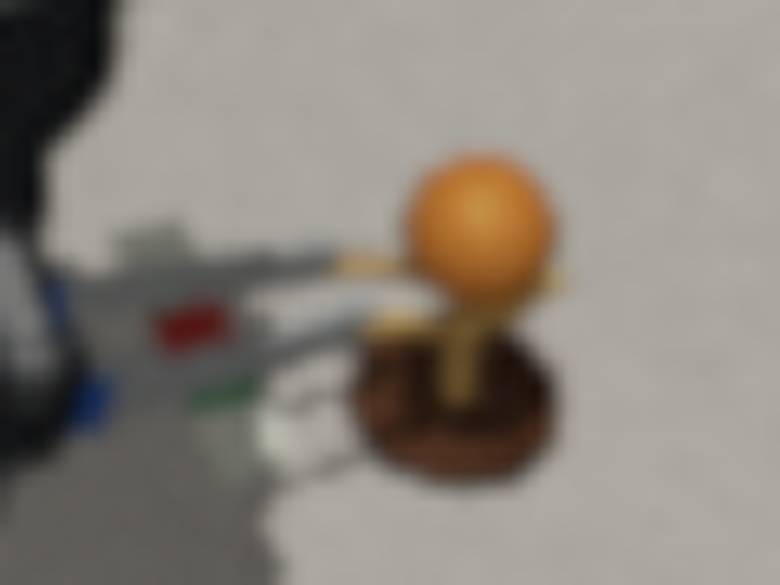

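Run:
```python
from h import *
x,y=.5185,-.1588
h=move_l([x,y,.052],velocity=.02,until_force=2.5);s=get_state();print(h,s["clock"],s["position"],s["finger_gap"],s["contact_force"])
g=grab_frame("side");crop(g,(295,222),60,45,13,"s_b5.png")
```

```text
False 23.7167 [ 0.51838627 -0.15876917  0.05189277] 0.47002016795755824 [ 0.52006556 -0.01429295 -1.27616542]
```

View pics/s_b5.png

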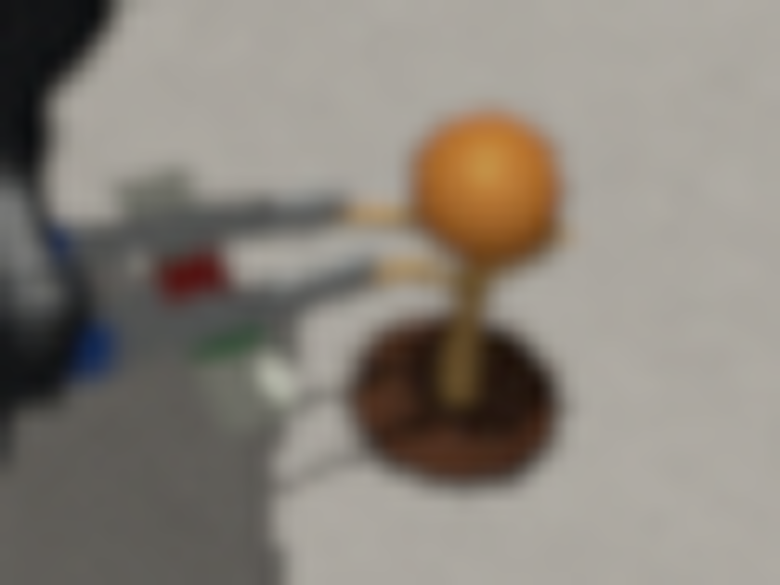

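Run:
```python
from h import *
x,y=.5185,-.1588
move_l([x,y,.16],velocity=.05);s=get_state();print(s["clock"],s["position"],s["finger_gap"])
move_l([.4435,-.3485,.16],velocity=.07);s=get_state();print(s["clock"],s["position"],s["finger_gap"],s["contact_force"])
f=grab_frame("top");g=grab_frame("side");import pickle;pickle.dump((f,g),open("f7.pkl","wb"))
cv2.imwrite("pics/t_full.png",cv2.resize(f["img"][...,::-1],(768,576)));crop(g,(290,250),100,75,8,"s_c1.png")
crop(f,(355,190),100,75,8,"t_c1.png")
```

```text
26.075 [ 0.51836002 -0.15875658  0.15977585] 0.4686957825395007
29.1417 [ 0.44357622 -0.34833703  0.16003551] 0.46712110997592377 [ 0.41037403 -1.07261791 -1.60092485]
```

View pics/t_c1.png

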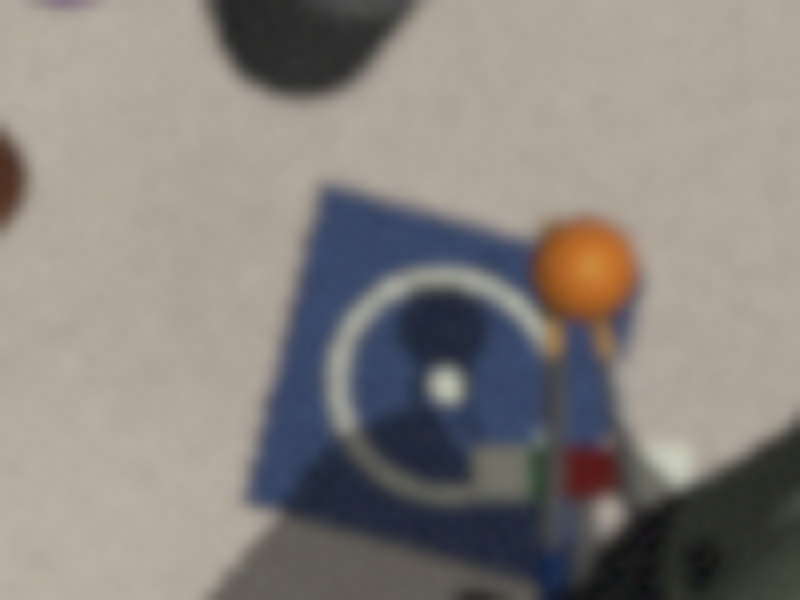

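View pics/s_c1.png

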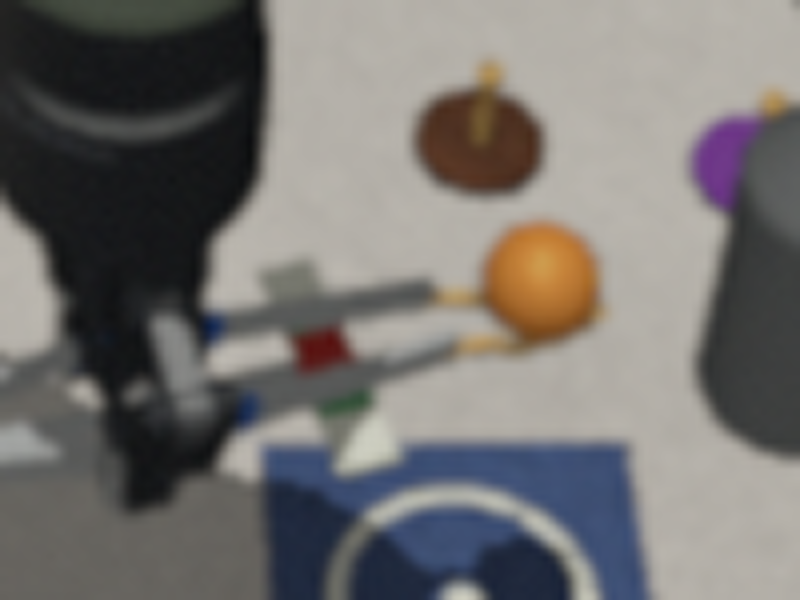

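Run:
```python
from h import *
import pickle;f,g=pickle.load(open("f7.pkl","rb"))
cv2.imwrite("pics/t_c2.png",cv2.resize(f["img"][190:220,360:396,::-1],None,fx=20,fy=20,interpolation=cv2.INTER_CUBIC))
cv2.imwrite("pics/s_c2.png",cv2.resize(g["img"][240:276,268:300,::-1],None,fx=16,fy=16,interpolation=cv2.INTER_CUBIC))
for r in (208,209,210,211,212): print(r,[tuple(int(v) for v in p) for p in f["img"][r,362:392]])
q,e=ballfit(f,(377.6,185.5),6.6,np.radians(np.arange(-180,180,8)));print(q,e,onplane(f,q[:2],.185))
q2,e=ballfit(g,(307.2,247),7,np.radians(np.arange(-180,180,8)));print(q2,tri([g,f],[q2[:2],q[:2]]))
b=uv(f,[.5735,-.348,.003]);print("mat proj",b)
o=railfit(f,range(196,190,-1),366,384,(368.6,374.8),.1678)
for r,a,b,A,B in o: print(r,round(a,2),round(b,2),round(np.linalg.norm(A-B)*1000,1),((A+B)/2).round(4)[:2])
```

```text
208 [(44, 53, 73), (64, 71, 84), (83, 86, 89), (97, 98, 96), (102, 103, 100), (103, 104, 100), (102, 103, 101), (102, 104, 100), (94, 100, 94), (77, 90, 81), (69, 83, 72), (70, 74, 68), (76, 70, 69), (80, 59, 64), (81, 48, 56), (79, 41, 52), (81, 41, 52), (83, 46, 56), (88, 57, 60), (86, 63, 63), (80, 69, 68), (89, 89, 84), (121, 120, 112), (153, 153, 141), (179, 179, 165), (192, 192, 178), (196, 198, 182), (196, 197, 181), (193, 193, 177), (184, 180, 166)]
209 [(40, 47, 65), (62, 66, 74), (91, 92, 89), (107, 106, 97), (112, 112, 101), (113, 111, 102), (111, 111, 100), (109, 109, 98), (98, 101, 89), (72, 85, 70), (57, 72, 57), (64, 69, 62), (76, 67, 66), (82, 54, 54), (84, 39, 39), (85, 30, 32), (85, 29, 28), (86, 31, 33), (82, 32, 33), (78, 44, 42), (76, 63, 59), (83, 80, 76), (103, 103, 95), (133, 134, 123), (164, 166, 151), (186, 189, 174), (196, 199, 184), (201, 204, 187), (197, 197, 182), (185, 183, 169)]
210 [(40, 46, 61), (63, 66, 70), (89, 89, 84), (107, 107, 97), (112, 111, 101), (114, 112, 102), (114, 113, 101), (111, 109, 99), (99, 103, 90), (72, 86, 68), (56, 72, 56), (64
[... 1005 characters left out ...]
 35, 31), (87, 40, 37), (81, 47, 45), (74, 56, 55), (77, 72, 70), (90, 89, 83), (102, 100, 92), (109, 108, 98), (118, 118, 107), (134, 134, 124), (146, 149, 137), (140, 141, 131), (116, 117, 109)]
[377.75446271 185.19512879   5.82862182] 0.1158168488781604 [ 0.57432065 -0.34802185  0.185     ]
[307.27537986 246.62657716   7.0392787 ] (array([ 0.57465799, -0.34761638,  0.18710777]), np.float64(0.2932336757628491))
mat proj [[361.93244632 198.31305788]]
196 369.82 373.55 10.3 [ 0.5481 -0.3345]
195 369.25 373.55 11.9 [ 0.5509 -0.3339]
194 368.62 373.48 13.4 [ 0.5537 -0.3331]
193 367.67 373.4 15.8 [ 0.5564 -0.3318]
192 367.21 373.48 17.3 [ 0.5592 -0.3314]
191 365.29 378.97 37.9 [ 0.562  -0.3365]
```

View pics/t_c2.png

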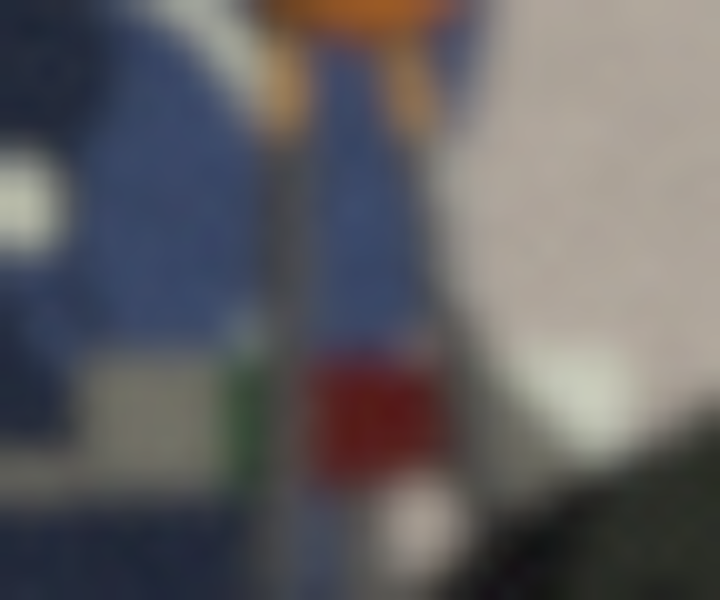

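View pics/s_c2.png

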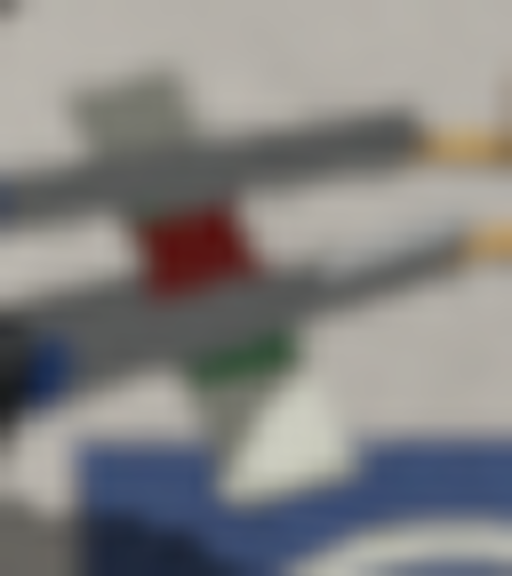

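The ball is centred over the circle (about (0.574, −0.348), circle (0.5735, −0.348)), at z ≈ 0.186. I'll do one last steadiness check before handing in.

Run:
```python
from h import *
v=[]
for i in range(6): sleep(.15);v.append(get_state()["finger_gap"])
print(np.round(v,4),get_state()["clock"],np.abs(get_state()["joint_velocities"]).max())
f=grab_frame("top");g=grab_frame("side")
q,e=ballfit(f,(377.6,185.5),6.6,np.radians(np.arange(-180,180,8)));q2,e=ballfit(g,(307.2,247),7,np.radians(np.arange(-180,180,8)));print(tri([g,f],[q2[:2],q[:2]]))
cv2.imwrite("pics/s_full.png",cv2.resize(g["img"][...,::-1],(768,576)))
```

```text
[0.4661 0.4685 0.467  0.4652 0.4665 0.4706] 30.1417 0.001108151967396445
(array([ 0.57464174, -0.34774294,  0.18702425]), np.float64(0.28097661916635275))
```

View pics/s_full.png

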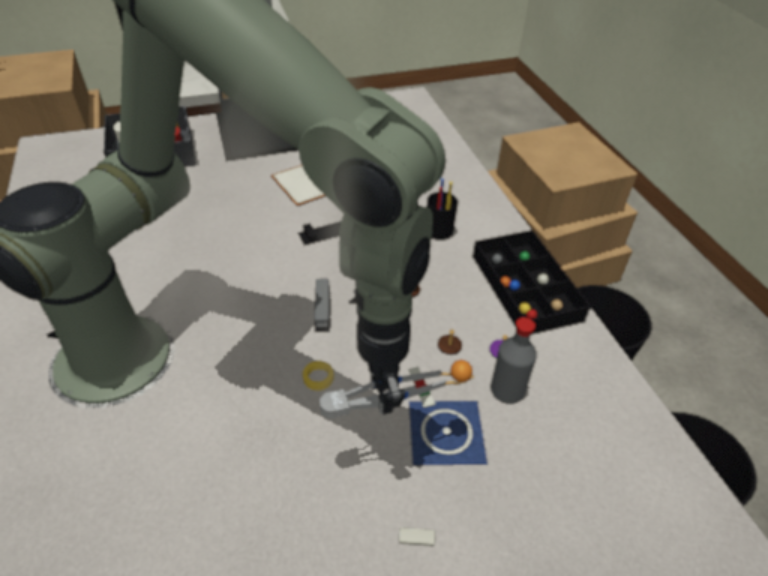

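```bash
python3 -c "
from cell import *
print(sign_off(), get_state()['clock'])"
```

```text
the job is handed in; nothing more can be done
the job is handed in; nothing more can be done
```

The amber ball is resting on the tongs' tips, held still over the circle, and I have handed the job in at about 30 s of the 51 s allowed. **I can't confirm the tip gap is within green.**

**What I did:** I gripped the tongs near the rear end of their blue pads. I passed the rails under the ball around the stem without any contact force showing, lifted the ball gently and carried it to the mat.

**Checks that agreed:**
- **Position:** both cameras place the ball at about (0.575, −0.348, 0.187), against a circle centre of about (0.574, −0.348). Its underside is about 17 cm above the table.
- **Level:** the ball's height matches the height predicted for level tongs to within about 2 mm.
- **Steadiness:** the finger opening held steady at 0.467 ± 0.003 for the last second, and the arm was still.

**Checks that disagreed or fell short:**
- **Tip gap:** this is at the tight edge of green. The different readings give these squeeze angles, against a green range of 0.105 to 0.135 rad:

| Source | Squeeze angle (rad) |
|---|---|
| Grip force | about 0.129 |
| Finger opening | about 0.131 |
| Rail spacing in the pictures | 0.132–0.136 |
| Gauge in the top view (coarse) | about 0.148 |

- **Why it could not be opened further:** the gripper's 20 N minimum is a little strong even at the rear of the pads. Asking for less (14 and 18 N) had no effect.
- **Green ball:** I did not confirm that it is unmoved. The arm hid its stand in the last side picture, but nothing was moved low near it.

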